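Gauge a gear unit with its dip rod

ROBOT

A 7-joint arm with a two-finger parallel gripper is mounted at the origin on a cart in front of the work surface, level with it; the furniture and walls round the work are solid. World frame = base frame: x ahead of the robot, y to its left, z up, the work surface at z = 0. Lengths are in m, angles in rad, forces in N, time in s.
With the tool pointing down it reaches from about 0.4 to 0.75 m from the base axis. Payload 19.5 kg.
Tool frame: the origin (TCP) lies on the centre line of the jaws, within the pads' length; the fingertips stand 8 mm ahead of it and the grasp point (between the pads) lies 11 mm behind it; z points along the fingers, y is the direction in which the jaws open and shut (so a half turn about z gives the same grasp; the last joint's range is limited). The gripper opens to 85 mm and grips with 20 to 120 N. Pads are 22 mm wide; open, the fingers measure 114 mm over their backs; the gripper's body (76 mm by 85 mm) begins 54 mm behind the grasp point. The pads swing forward as they close: fully open they stand 13 mm farther back than shut.
Start: joints at [1.306, 0.707, -0.028, 1.485, 0.022, 0.951, -0.075], TCP at [0.127, -0.561, 0.239] pointing down, gripper open.
Joint ranges: [-2.71, 2.71], [-0.32, 2.16], [-1.57, 1.52], [0, 2.45], [-1.46, 4.6], [0, 2.02], [-2.83, 2.83]. Speed limits (rad/s): [1.89, 1.89, 2.57, 2.57, 3.01, 3.01, 3.01].

INTERFACE

Orientations are given as a unit quaternion [x, y, z, w].
In Python, from workcell import ctrl, effector, get_image, camera_params, nets gives the robot as it stands. The module is installed in compiled form; this text tells all that it offers. Calls block until the motion is done:
- ctrl.movep(position, orientation): joint-space move of the TCP to a pose.
- ctrl.servo_line(position, rot=None, max_speed=0.15, guard=None): straight line of the TCP; rot=None keeps the orientation; max_speed is the mean speed in m/s. With guard (N) it stops when the force on the tool has changed by that much, and returns True; else False.
- ctrl.goto_joints(angles): joint-space move.
- effector.command_gripper(opening, squeeze=None): finger opening in m; squeeze is the grip in N (None keeps the last); returns when the fingers have stopped.
- ctrl.wait(seconds).
- ctrl.solve_ik(position, orientation): joint angles nearest the present ones, or None.
- get_image(name): name is "scene" or "top" or "wrist"; returns the picture (384x512x3 uint8, red, green, blue); there is no depth.
- camera_params(name): a dict with "vertical_fov" (degrees; the focal length in pixels is half the picture's height over the tangent of half this angle, whatever the lens; pixels are square), "cx", "cy" (the principal point, pixels), "position" and "rotation" of the camera in the world. Camera axes: x right, y down, z forward; pixel columns grow to the right and rows downward; lengths in m; the calibration is good to about 2 mm. A picture is of the moment at which its call begins: read the wrist's pose just before it. camera_params takes no time and is no camera call; for the wrist camera it gives the pose at the moment of the call.
A pose or a line that the arm cannot do raises ctrl.MotionError and nothing moves.
- ctrl.job_done(): hands the job in, once; it reports no verdict.
Trained networks look in the newest picture that a camera, given by its name, has taken for a name from the list of things; names that differ only in an ending like _2 or _b are one class to them, and where a whole thing is asked for, a point or a joint stands for the part that bears it (a point fixed in the world has none). Each returns a list of dicts, best first, with "score" (0 to 1); they miss things now and then, are a little off and sometimes report something else, mostly with a low value. They report only what shows in the picture. A call takes as long as a camera call.
- nets.boxes_of(camera, name): "point" ([column, row] in pixels, amid what is visible of it).
- nets.tip_of(camera, name): "point" ([column, row] in pixels: a listed point, or the origin of a listed thing).
Readings, each from a call of its own:
- ctrl.get_clock(): time.
- ctrl.get_qpos(): joint angles.
- ctrl.get_qd(): joint speeds.
- ctrl.get_tau(): joint torques, N m.
- ctrl.get_eef_pos(): TCP position.
- ctrl.get_eef_rot(): TCP orientation.
- ctrl.get_wrist_force(): force on the tool from outside, world axes, zero at the start.
- ctrl.get_ft_torque(): the same for the moment, N m.
- ctrl.get_gripper_width(): finger opening in m.
Only numpy, scipy, OpenCV 4.12 (cv2) and the standard library are available. Lean on these libraries where they do the work, as an engineer would, in place of code of your own. Each camera call takes 0.05 s, during which the arm holds its last target.

TASK

Take the gauge rod from its cradle and gently feel which of the gear unit's two slanting guide tubes lets it in all the way: one is blocked part-way down by something you cannot see. Push the rod into the free one until its collar stops against the tube's mouth, then draw it right out and finish still holding it in the gripper, at rest and level, about 20 cm above the bench and touching nothing else, ready for the tip to be read. Do not force the rod, and leave the other things on the bench as they are.

Things in the scene. Friction and masses are not known exactly. Their poses are not given: they have to be found in the camera images.
- rod_grip (a point): Gauge rod, 140 g: wooden handle 115 long, 18 wide, 20 high, brass end knob, steel collar, steel rod. This point is mid-height and mid-width of the handle, by the centre of mass: best gripped here across the 18 mm width from above. x runs along the rod to its tip, z is up while it lies in its cradle (55 mm above the bench). The handle reaches from 65 mm behind this point to 50 mm ahead.
- rod_collar (a point): Centre of the front face of the gauge rod's collar (diameter 32, 10 thick), on the rod's axis, 60 mm ahead of rod_grip; same axes. This face stops against a tube's mouth.
- rod_tip (a point): Tip of the gauge rod (steel, diameter 10, sticks out 110 mm from the collar face), on its axis, 170 mm ahead of rod_grip; same axes.
- rod: The whole gauge rod; same place and axes as rod_grip.
- cradle: Fixed wooden cradle under the level rod: base 190 x 56 x 10 mm and two notched posts 12 mm thick, one 52 mm behind rod_grip under the handle, one 100 mm ahead of it under the steel rod. The cheeks reach 62 mm above the bench: lift the rod straight up at least 20 mm. Origin on the bench below rod_grip, x axis towards the rod's tip.
- gear_unit: Fixed grey gear unit, housing 150 x 120 x 123 mm high on a flange 190 x 150. Origin on the bench under the housing's centre; its y axis points to the side where the two guide tubes come out (about the robot's left), x away from the robot.
- guide_near: Guide tube nearer the robot, on the gear unit. Origin at the centre of its open mouth, 125 mm above the bench; z points outward along the tube, 35 degrees above level: the rod goes in along -z. Bore diameter 18 mm, lip 33 mm. The free tube takes all 110 mm of rod; in the blocked one the tip meets a rubber bung about 35 mm inside. Which one is blocked differs from start to start.
- guide_far: The guide tube farther from the robot, 73 mm from guide_near, parallel to it and alike in every way; origin and axes in the same sense.
- tile_a: Bystander: L-shaped test tile 44 x 46 x 62 mm, at the front edge between cradle and gear unit; origin at its underside.
- tile_b: Bystander: L-shaped test tile 44 x 46 x 62 mm, front left; origin at its underside.
- tub_small: Bystander: low lidded tub, 79 mm wide, 46 high, at the back; origin at its underside.
- mallet: Bystander: wooden mallet 273 mm long, 66 high, right of the gear unit; origin at its underside.

How it is judged:
On the way, in this order (a step that is already met when the one before it is completed fails the run):
1. the rod is fully home in a guide tube, its collar pressed against the mouth (((z of rod_collar in the frame of guide_near between -0.004 and 0.003 m and x of rod_collar in the frame of guide_near between -0.007 and 0.007 m and y of rod_collar in the frame of guide_near between -0.007 and 0.007 m and angle between the x axis of rod_collar and the z axis of guide_near, either way round below 0.12 rad and contact force between rod and gear_unit above 1 N) or (z of rod_collar in the frame of guide_far between -0.004 and 0.003 m and x of rod_collar in the frame of guide_far between -0.007 and 0.007 m and y of rod_collar in the frame of guide_far between -0.007 and 0.007 m and angle between the x axis of rod_collar and the z axis of guide_far, either way round below 0.12 rad and contact force between rod and gear_unit above 1 N))), for 0.1 s.
2. the rod is drawn right out, its tip clear of both mouths (((z of rod_tip in the frame of guide_near above 0.005 m and z of rod_tip in the frame of guide_far above 0.005 m) or height (world z) of rod_tip above 0.15 m)), for 0.1 s.
At the end, for the whole second after the job is handed in: The fingers hold the rod, its tip clear outside both tube mouths, its axis level within 0.15 rad (8.6 degrees), grip point and tip at least 0.15 m and the tip at most 0.35 m above the bench, at rest, touching neither gear unit nor cradle (contact force between the fingers and rod above 1 N and ((z of rod_tip in the frame of guide_near above 0.005 m and z of rod_tip in the frame of guide_far above 0.005 m) or height (world z) of rod_tip above 0.15 m) and angle between rod_tip's own x axis and vertical between 1.4208 and 1.7208 rad and height (world z) of rod_tip between 0.15 and 0.35 m and height (world z) of rod_grip above 0.15 m and contact force between rod and gear_unit below 0.1 N and contact force between rod and cradle below 0.1 N and linear speed of rod below 0.03 m/s and angular speed of rod below 0.15 rad/s); the arm keeps its last pose, push and grip.
It fails at once if the rod is forced against the gear unit or the blockage (over 60 N) (contact force between rod and gear_unit above 60 N or contact force between rod and plug above 60 N).
It fails at once if a bystander is moved by more than 30 mm (distance of any of tile_a, tile_b, tub_small, mallet from where it was at the start of the episode above 0.03 m).
It also fails if it takes over 53 s, if anything falls off the work surface, if the arm or the gripper's body presses on something with over 40 N, if the wrist force passes 120 N, or if a joint passes its speed limit or range.

## Working session

There is one attempt and no reset: what is moved stays moved. The work goes in short steps, each a Python script; the robot and the scene stay as the last script left them, time stands still between calls to the robot, and variables do not carry over. Pictures are saved under pics/ and viewed, and the job is handed in when it is done.

```bash
mkdir -p pics
cat > h.py <<'E'
import numpy as np, cv2
from scipy.spatial.transform import Rotation as R
from workcell import ctrl, effector, get_image, camera_params, nets
def snap(c,f):
    im=get_image(c); cv2.imwrite('pics/'+f,cv2.cvtColor(im,cv2.COLOR_RGB2BGR)); return im
def cam(c):
    p=camera_params(c); f=192/np.tan(np.radians(p['vertical_fov'])/2)
    Rm=np.array(p['rotation'],float)
    Rm = R.from_quat(Rm).as_matrix() if Rm.size==4 else Rm.reshape(3,3)
    return f,p['cx'],p['cy'],np.array(p['position']),Rm
def ray(c,px,P=None):
    f,cx,cy,o,Rm=P or cam(c)
    d=Rm@np.array([(px[0]-cx)/f,(px[1]-cy)/f,1]); return o,d/np.linalg.norm(d)
def atz(c,px,z,P=None):
    o,d=ray(c,px,P); return o+d*(z-o[2])/d[2]
def proj(c,X,P=None):
    f,cx,cy,o,Rm=P or cam(c); q=Rm.T@(np.array(X)-o); return np.array([cx+f*q[0]/q[2],cy+f*q[1]/q[2]])
def tri(rays):
    A=np.zeros((3,3));b=np.zeros(3)
    for o,d in rays:
        M=np.eye(3)-np.outer(d,d);A+=M;b+=M@o
    return np.linalg.solve(A,b)
E
python3 - <<'E'
from h import *
np.set_printoptions(precision=4,suppress=True)
print(ctrl.get_clock())
for c in ['scene','top','wrist']:
    snap(c,c+'0.png'); print(c,camera_params(c))
    for n in ['rod_grip','rod_collar','rod_tip','cradle','gear_unit','guide_near','guide_far']:
        print(n,[(np.round(r['point'],1),round(r['score'],2)) for r in nets.tip_of(c,n)[:3]])
print(ctrl.get_clock())
E
```

```text
0.0
scene {'vertical_fov': 56.36951677119653, 'cx': 258.77432990504684, 'cy': 183.10361446562348, 'position': array([-0.4917,  0.7395,  0.7794]), 'rotation': array([-0.3756,  0.7705, -0.4595,  0.2324])}
rod_grip [(array([191.6, 221. ]), 0.63)]
rod_collar [(array([207.3, 212.8]), 0.67), (array([196.4, 231.5]), 0.56)]
rod_tip [(array([227. , 199.8]), 0.81)]
cradle [(array([196. , 230.2]), 0.6)]
gear_unit [(array([280. , 197.5]), 0.6)]
guide_near [(array([266.1, 183.8]), 0.59)]
guide_far [(array([252.8, 175.5]), 0.41)]
top {'vertical_fov': 53.340076140209284, 'cx': 251.55528052745962, 'cy': 186.57342878844779, 'position': array([ 0.4603, -0.0216,  1.2794]), 'rotation': array([-0.7066,  0.7073, -0.0205,  0.0111])}
rod_grip [(array([153.2, 185.2]), 0.59)]
rod_collar [(array([171.6, 179.5]), 0.72), (array([381. , 191.4]), 0.66)]
rod_tip [(array([205.5, 173.2]), 0.82)]
cradle [(array([154.4, 187.3]), 0.79)]
gear_unit [(array([283.1, 183.1]), 0.84), (array([169.7, 181.5]), 0.47)]
guide_near [(array([248.3, 196.6]), 0.55)]
guide_far [(array([247.6, 171.7]), 0.54)]
wrist {'vertical_fov': 69.12455691278876, 'cx': 255.2168130838177, 'cy': 194.3226032388238, 'position': array([ 0.1999, -0.5437,  0.3725]), 'rotation': array([ 0.772 , -0.6175, -0.0941,  0.1177])}
rod_grip []
rod_collar []
rod_tip []
cradle []
gear_unit []
guide_near []
guide_far []
1.2
```

View pics/top0.png

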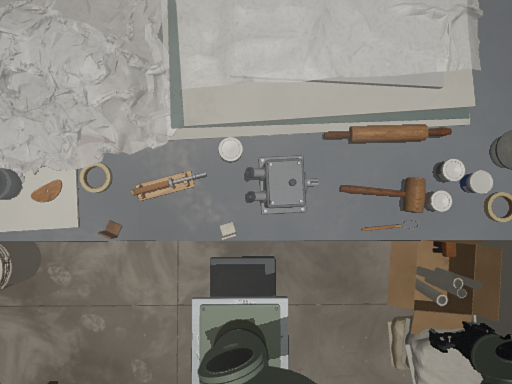

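View pics/scene0.png

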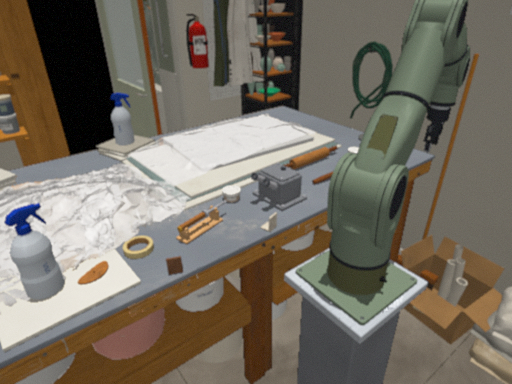

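Run:
```python
from h import *
np.set_printoptions(precision=4,suppress=True)
T={'rod_grip':(153.2,185.2,.055),'collar':(171.6,179.5,.055),'tip':(205.5,173.2,.055),'cradle':(154.4,187.3,0),'gear':(283.1,183.1,0),'near':(248.3,196.6,.125),'far':(247.6,171.7,.125)}
S={'rod_grip':(191.6,221),'collar':(207.3,212.8),'tip':(227,199.8),'cradle':(196,230.2),'gear':(280,197.5),'near':(266.1,183.8),'far':(252.8,175.5)}
for k,(u,v,z) in T.items():
    print(k,atz('top',(u,v),z),atz('scene',S[k],z),tri([ray('top',(u,v)),ray('scene',S[k])]))
print(ctrl.get_eef_rot())
```

```text
rod_grip [0.5197 0.2763 0.055 ] [0.515  0.2825 0.055 ] [0.5206 0.2786 0.0502]
collar [0.5379 0.2178 0.055 ] [0.527  0.2103 0.055 ] [0.5346 0.2131 0.0532]
tip [0.5581 0.1096 0.055 ] [0.5608 0.1007 0.055 ] [0.5561 0.1068 0.0597]
cradle [0.5153 0.2857 0.    ] [0.5266 0.2641 0.    ] [0.5116 0.2772 0.0151]
gear [ 0.5292 -0.1447  0.    ] [ 0.5137 -0.1365  0.    ] [ 0.5286 -0.1471 -0.0107]
near [ 0.4817 -0.0272  0.125 ] [ 0.466  -0.0224  0.125 ] [ 0.4799 -0.0296  0.1168]
far [ 0.5571 -0.0252  0.125 ] [ 0.5556 -0.025   0.125 ] [ 0.5569 -0.0255  0.1244]
[ 0.9938  0.1112 -0.     -0.    ]
```

The top view shows the rod from the handle (135,190) to the tip (205,173). The tubes are at (249,172) and (249,197), and the gear unit is at (283,183). Next I'll check reach for both grasp variants.

```bash
cat >> h.py <<'E'
def rotm(d,flip=False):
    # tool orientation with the rod along d (unit), tool x along +-d, z perpendicular in vertical plane, down
    d=np.array(d)/np.linalg.norm(d); dn=np.array([0,0,-1.]); z=dn-d*(dn@d); z/=np.linalg.norm(z)
    x=-d if flip else d
    return np.column_stack([x,np.cross(z,x),z])
def tcp(g,d,flip=False):
    M=rotm(d,flip); return np.array(g)+0.011*M[:,2], R.from_matrix(M).as_quat()
E
python3 - <<'E'
from h import *
np.set_printoptions(precision=3,suppress=True)
d0=np.array([.0372,-.1705,0]);d0/=np.linalg.norm(d0)
yaw=np.radians(5)
a=np.radians(35)
dd=-np.array([-np.sin(yaw)*np.cos(a),np.cos(yaw)*np.cos(a),np.sin(a)])
for fl in (0,1):
    for nm,g,d in [('grasp',[.52,.277,.055],d0),('lift',[.52,.277,.2],d0)]+[(m+str(s),np.array(p)-dd*(.06+s),dd) for m,p in (('near',[.481,-.028,.125]),('far',[.557,-.025,.125])) for s in (0,.06,.115,.15)]:
        p,q=tcp(g,d,fl); print(fl,nm,p,ctrl.solve_ik(p,q))
E
```

```text
0 grasp [0.52  0.277 0.044] [-0.899  1.164  0.81   1.611 -1.063  0.865 -2.57 ]
0 lift [0.52  0.277 0.189] [-0.919  0.946  0.871  1.511 -0.79   1.063 -2.782]
0 near0 [0.476 0.027 0.15 ] [ 0.095  0.861  0.243  1.867 -0.968  0.973 -1.99 ]
0 near0.06 [0.472 0.076 0.185] [-0.011  0.785  0.258  1.898 -0.991  0.976 -2.075]
0 near0.115 [0.468 0.121 0.216] [-0.113  0.72   0.273  1.905 -1.001  0.984 -2.176]
0 near0.15 [0.465 0.15  0.236] [-0.178  0.68   0.281  1.899 -1.     0.989 -2.252]
0 far0 [0.552 0.03  0.15 ] [ 0.041  0.94   0.307  1.601 -0.942  1.122 -2.152]
0 far0.06 [0.548 0.079 0.185] [-0.052  0.872  0.32   1.632 -0.959  1.121 -2.229]
0 far0.115 [0.544 0.124 0.216] [-0.139  0.814  0.333  1.639 -0.967  1.125 -2.318]
0 far0.15 [0.541 0.153 0.236] [-0.195  0.78   0.34   1.634 -0.968  1.128 -2.384]
1 grasp [0.52  0.277 0.044] [-0.712  1.037  0.351  1.604 -0.552  0.601  0.157]
1 lift [0.52  0.277 0.189] [-0.427  0.794 -0.238  1.494  0.22   0.881 -0.522]
1 near0 [0.476 0.027 0.15 ] [ 0.586  0.923 -0.693  1.851 -0.113  0.62   0.272]
1 near0.06 [0.472 0.076 0.185] [ 0.511  0.849 -0.716  1.881 -0.166  0.602  0.204]
1 near0.115 [0.468 0.121 0.216] [ 0.447  0.789 -0.754  1.888 -0.183  0.599  0.107]
1 near0.15 [0.465 0.15  0.236] [ 0.412  0.759 -0.795  1.88  -0.164  0.602  0.014]
1 far0 [0.552 0.03  0.15 ] [ 0.511  0.988 -0.674  1.583 -0.076  0.795  0.21 ]
1 far0.06 [0.548 0.079 0.185] [ 0.44   0.919 -0.683  1.614 -0.12   0.777  0.146]
1 far0.115 [0.544 0.124 0.216] [ 0.376  0.864 -0.703  1.621 -0.138  0.773  0.064]
1 far0.15 [0.541 0.153 0.236] [ 0.338  0.834 -0.727  1.615 -0.132  0.776 -0.004]
```

Run:
```python
from h import *
np.set_printoptions(precision=4,suppress=True)
def look(tag,names):
    P=cam('wrist'); snap('wrist',tag+'.png'); print(tag,P[3],P[4][:,2])
    for n,z in names:
        print(n,[(np.round(r['point'],1),round(r['score'],2),atz('wrist',r['point'],z,P)) for r in nets.tip_of('wrist',n)[:3]])
G=[('guide_near',.125),('guide_far',.125),('gear_unit',0)]
Rd=[('rod_grip',.055),('rod_collar',.055),('rod_tip',.055),('cradle',0)]
p,q=tcp([.52,.04,.30],[0.1,-1,0]); ctrl.movep(p,q); print(ctrl.get_clock(),ctrl.get_qpos()); look('w1',G)
p,q=tcp([.52,.14,.27],[0.15,-1,0]); ctrl.movep(p,q); print(ctrl.get_clock(),ctrl.get_qpos()); look('w2',G+Rd)
p,q=tcp([.51,.277,.22],[0.218,-1,0]); ctrl.movep(p,q); print(ctrl.get_clock(),ctrl.get_qpos()); look('w3',Rd+G)
```

```text
3.75 [-0.4564  0.6356  0.6091  1.6065 -0.4073  1.0294 -2.7686]
w1 [ 0.5265 -0.0356  0.4222] [-0.0304  0.2946 -0.9551]
guide_near [(array([295.7, 118.6]), 0.87, array([ 0.4835, -0.0292,  0.125 ]))]
guide_far [(array([223.4, 115.5]), 0.97, array([ 0.5578, -0.025 ,  0.125 ]))]
gear_unit [(array([263.2,  26.6]), 0.74, array([ 0.5254, -0.14  ,  0.    ])), (array([227., 115.]), 0.18, array([ 0.5658, -0.0218,  0.    ]))]
4.45 [-0.6623  0.7171  0.6778  1.5998 -0.5081  1.0082 -2.8195]
w2 [0.5301 0.066  0.3919] [-0.0457  0.2923 -0.9552]
guide_near []
guide_far []
gear_unit [(array([246.6, 245.6]), 0.6, array([0.5123, 0.2708, 0.    ])), (array([241.9, 266.2]), 0.23, array([0.5146, 0.3081, 0.    ]))]
rod_grip [(array([242.3, 263.1]), 0.93, array([0.5169, 0.2693, 0.055 ]))]
rod_collar [(array([238.7, 220.7]), 0.57, array([0.53  , 0.2079, 0.055 ]))]
rod_tip [(array([227.4, 142.5]), 0.95, array([0.5566, 0.1098, 0.055 ]))]
cradle [(array([244. , 245.5]), 0.89, array([0.5163, 0.2712, 0.    ]))]
5.4833 [-0.9301  0.9001  0.8557  1.5204 -0.74    1.0682 -2.8208]
w3 [0.525  0.2036 0.342 ] [-0.0644  0.2886 -0.9553]
rod_grip [(array([251.9, 174.9]), 0.88, array([0.5136, 0.2701, 0.055 ])), (array([250.6, 168.5]), 0.7, array([0.5164, 0.2637, 0.055 ]))]
rod_collar [(array([248.5, 115.7]), 0.94, array([0.5295, 0.212 , 0.055 ])), (array([322.5, 286.8]), 0.44, array([0.4019, 0.3869, 0.055 ]))]
rod_tip []
cradle [(array([252.5, 166.9]), 0.68, array([0.5128, 0.2727, 0.    ]))]
guide_near []
guide_far []
gear_unit []
```

```bash
python3 -c "
import cv2,numpy as np
a=cv2.imread('pics/w1.png');b=cv2.imread('pics/w2.png');c=cv2.imread('pics/w3.png')
cv2.imwrite('pics/m1.png',np.hstack([cv2.resize(a[50:200,150:370],None,fx=1.8,fy=1.8),cv2.resize(b[100:250,130:350],None,fx=1.8,fy=1.8)]))
cv2.imwrite('pics/m2.png',c)"
```

```text
(no output)
```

View pics/w1.png

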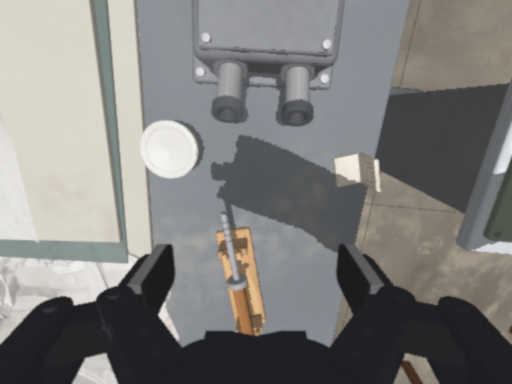

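View pics/w2.png

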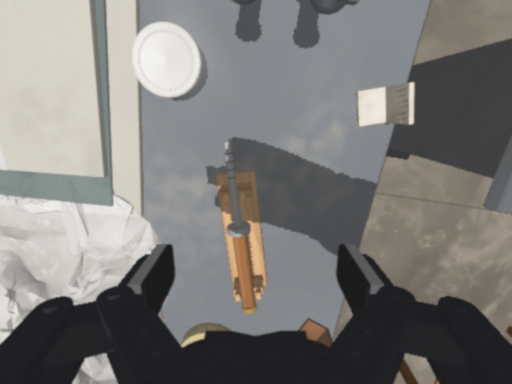

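View pics/w3.png

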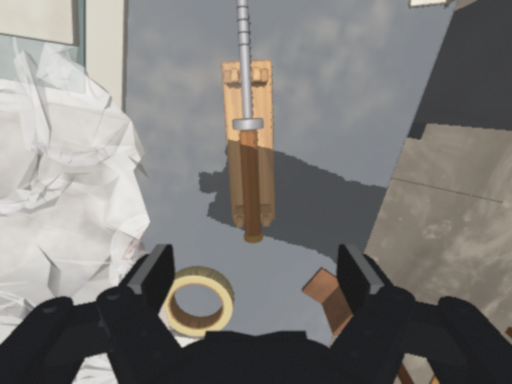

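View pics/m1.png

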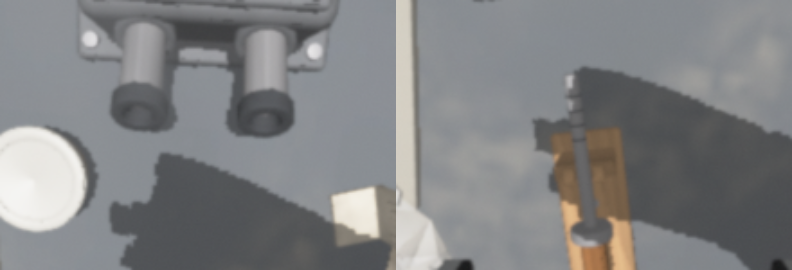

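```bash
python3 -c "
import cv2
c=cv2.imread('pics/w3.png')
cv2.imwrite('pics/m3.png',cv2.resize(c[0:250,200:300],None,fx=2.4,fy=2.4))"
python3 - <<'E'
from h import *
np.set_printoptions(precision=4,suppress=True)
P=cam('wrist')
for px,z in [((242.5,5),.055),((246,70),.055),((248.5,119),.055),((248,124),.055),((252,200),.055),((253.5,236),.055),((254,240),.055)]: print(px,atz('wrist',px,z,P))
for X in [[.517,.273,.055]]: print(proj('wrist',X,P))
E
```

```text
(242.5, 5) [0.5544 0.1198 0.055 ]
(246, 70) [0.5406 0.1714 0.055 ]
(248.5, 119) [0.5291 0.2148 0.055 ]
(248, 124) [0.5286 0.2197 0.055 ]
(252, 200) [0.508  0.2973 0.055 ]
(253.5, 236) [0.4974 0.3389 0.055 ]
(254, 240) [0.4958 0.3437 0.055 ]
[248.4685 177.0538]
```

View pics/m3.png

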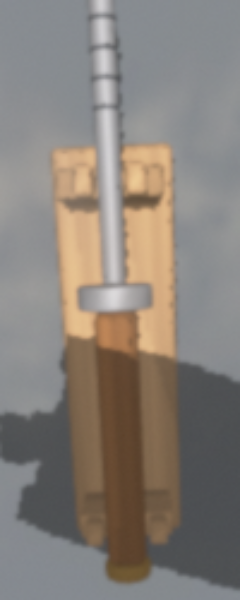

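Run:
```python
from h import *
np.set_printoptions(precision=4,suppress=True)
d=np.array([.25,-.968,0]); g=np.array([.5142,.2723,.055])
p,q=tcp(g+[0,0,.06],d)
s=ctrl.solve_ik(p,q); print(s)
ctrl.movep(p,q)
p,q=tcp(g,d)
print(ctrl.servo_line(p,max_speed=.1,guard=20),ctrl.get_eef_pos(),p)
effector.command_gripper(0.0,squeeze=90)
print(ctrl.get_gripper_width(),ctrl.get_wrist_force(),ctrl.get_clock(),ctrl.get_qpos())
snap('wrist','w4.png')
```

```text
[-0.8752  1.0257  0.734   1.6136 -0.8622  0.8546 -2.6729]
False [0.5145 0.2723 0.0446] [0.5142 0.2723 0.044 ]
0.01632304324143233 [0.919  0.5156 5.8953] 7.7667 [-0.847   1.1066  0.6617  1.6367 -0.942   0.7467 -2.6107]
```

View pics/w4.png

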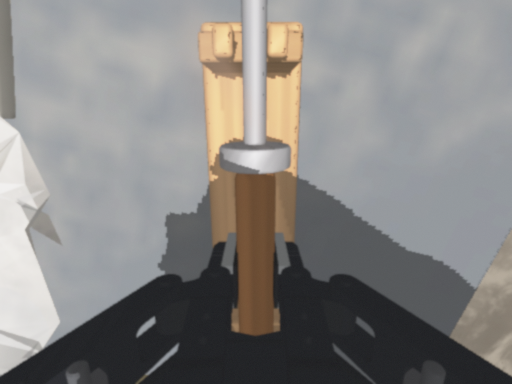

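Grasped: the rod runs straight up the picture along column 255, with the collar at row 155. I'll lift it, then line up in front of guide_near.

```bash
cat >> h.py <<'E'
yaw=np.radians(2.8); a=np.radians(35)
OUT=np.array([-np.sin(yaw)*np.cos(a),np.cos(yaw)*np.cos(a),np.sin(a)])
NEAR=np.array([.4835,-.0283,.125]); FAR=np.array([.5565,-.0247,.125])
E
python3 - <<'E'
from h import *
np.set_printoptions(precision=4,suppress=True)
d=np.array([.25,-.968,0]); g=np.array([.5142,.2723,.055])
p,q=tcp(g+[0,0,.18],d)
ctrl.servo_line(p,max_speed=.15)
ctrl.wait(.2)
print(ctrl.get_gripper_width(),ctrl.get_wrist_force(),ctrl.get_ft_torque(),ctrl.get_clock())
snap('wrist','w5.png'); print(nets.tip_of('wrist','rod_tip')[:2],nets.tip_of('wrist','rod_collar')[:2])
P=cam('wrist'); M=R.from_quat(ctrl.get_eef_rot()).as_matrix(); e=ctrl.get_eef_pos()-.011*M[:,2]
print([proj('wrist',e+M[:,0]*s,P) for s in (.06,.17)])
p,q=tcp(NEAR+OUT*.20,-OUT); print(ctrl.solve_ik(p,q)); ctrl.movep(p,q)
ctrl.wait(.2)
print(ctrl.get_clock(),ctrl.get_eef_pos()-p,ctrl.get_qpos())
P=cam('wrist');snap('wrist','w6.png')
for n in ['guide_near','guide_far','rod_tip','rod_collar']: print(n,nets.tip_of('wrist',n)[:2])
M=R.from_quat(ctrl.get_eef_rot()).as_matrix(); e=ctrl.get_eef_pos()-.011*M[:,2]
print('pred',proj('wrist',NEAR,P),proj('wrist',FAR,P),proj('wrist',e+M[:,0]*.17,P),proj('wrist',e+M[:,0]*.06,P))
snap('scene','s6.png')
print(ctrl.get_wrist_force(),ctrl.get_ft_torque())
E
python3 -c "
import cv2
c=cv2.imread('pics/s6.png')
cv2.imwrite('pics/s6c.png',cv2.resize(c[130:270,150:350],None,fx=4,fy=4))"
```

```text
0.016822292065704212 [ 0.3484 -0.089  -2.7989] [ 0.0447  0.0273 -0.0176] 9.3667
[] [{'point': [255.4, 141.3], 'score': 0.94}]
[array([252.6938, 144.2022]), array([ 251.3412, -204.8497])]
[-0.2767  0.7323  0.5047  1.8973 -1.1066  1.1089 -2.1569]
10.7333 [-0.0001  0.0009 -0.0002] [-0.279   0.7329  0.5049  1.8966 -1.1063  1.109  -2.1574]
guide_near []
guide_far []
rod_tip [{'point': [222.0, 142.1], 'score': 0.16}]
rod_collar [{'point': [255.2, 141.0], 'score': 0.7}]
pred [ 251.4782 -350.1396] [  -5.8279 -350.5914] [ 251.7325 -203.7759] [252.8169 145.7876]
[ 0.1831  0.292  -1.9419] [-0.825  -0.0309 -0.02  ]
```

View pics/w6.png

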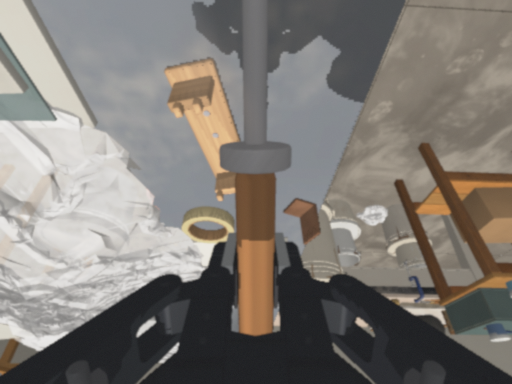

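View pics/w5.png

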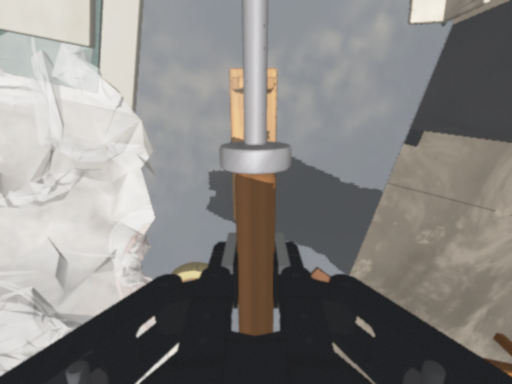

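View pics/s6c.png

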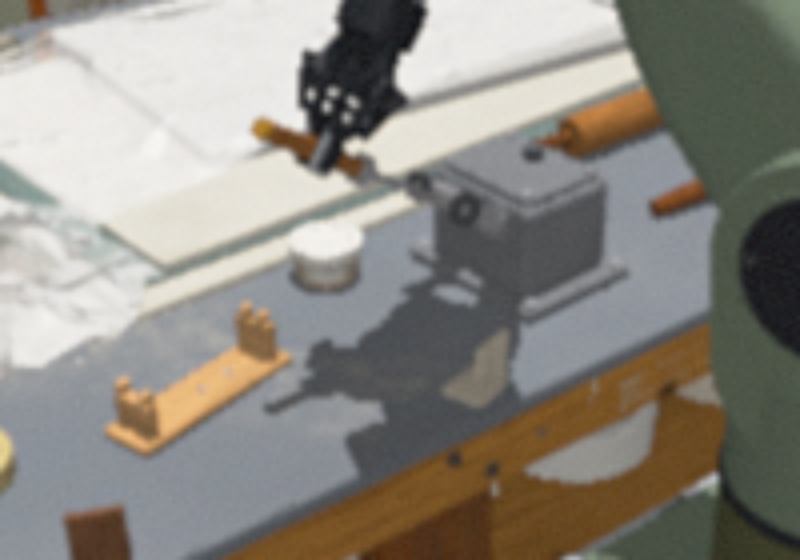

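Run:
```python
from h import *
np.set_printoptions(precision=4,suppress=True)
M=R.from_quat(ctrl.get_eef_rot()).as_matrix(); e=ctrl.get_eef_pos()-.011*M[:,2]
for c in ('scene','top'):
    snap(c,c+'7.png')
    for n,X in [('rod_tip',e+M[:,0]*.17),('rod_collar',e+M[:,0]*.06),('rod_grip',e),('guide_near',NEAR),('guide_far',FAR)]:
        print(c,n,proj(c,X),[(r['point'],round(r['score'],2)) for r in nets.tip_of(c,n)[:2]])
    print('knob',proj(c,e-M[:,0]*.07))
for s,nm in (('scene',(215,145,300,210)),('top',(180,130,300,230))):
    im=cv2.imread(f'pics/{s}7.png')
    x0,y0,x1,y1=nm; k=6
    o=cv2.resize(im[y0:y1,x0:x1],None,fx=k,fy=k)
    for X in (e+M[:,0]*.17,e+M[:,0]*.06,e-M[:,0]*.065,NEAR,FAR):
        p=(proj(s,X)-[x0,y0]+.5)*k; cv2.circle(o,(int(p[0]),int(p[1])),4,(0,0,255),1)
    cv2.imwrite(f'pics/{s}7c.png',o)
```

```text
scene rod_tip [259.6378 179.7551] [([243.2, 168.3], 0.72), ([260.1, 184.4], 0.64)]
scene rod_collar [240.5492 171.9747] [([243.4, 170.6], 0.75)]
scene rod_grip [229.1027 167.3092] [([226.7, 166.1], 0.71)]
scene guide_near [264.4849 181.7136] [([265.4, 183.0], 0.46)]
scene guide_far [252.6052 175.4446] [([252.5, 177.2], 0.54)]
knob [214.6905 161.4349]
top rod_tip [240.3991 196.283 ] []
top rod_collar [207.9478 197.4561] []
top rod_grip [188.5481 198.1573] [([186.5, 199.9], 0.47)]
top guide_near [248.6534 195.9916] []
top guide_far [247.4426 171.882 ] []
knob [164.1852 199.038 ]
```

View pics/scene7c.png

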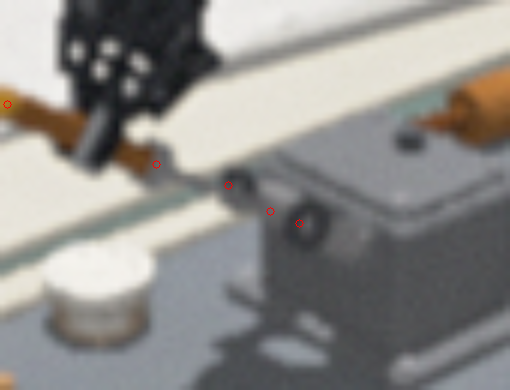

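View pics/top7c.png

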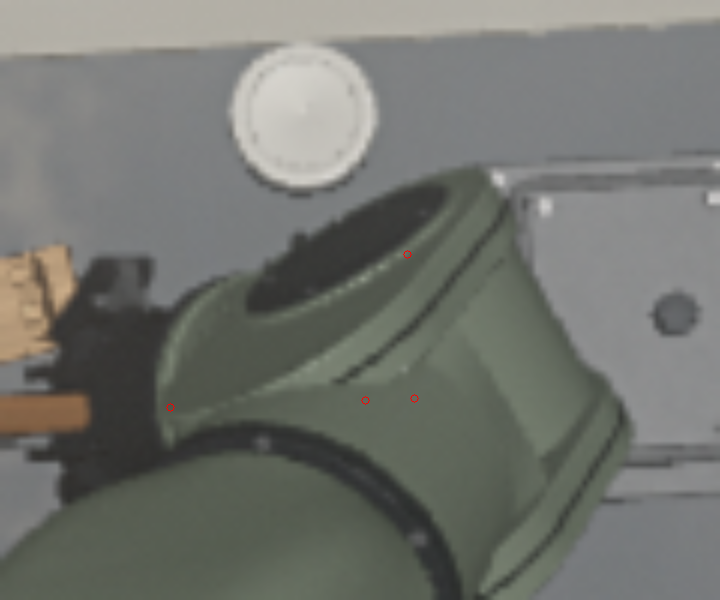

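```bash
cat >> h.py <<'E'
def depth(mouth):
    M=R.from_quat(ctrl.get_eef_rot()).as_matrix(); e=ctrl.get_eef_pos()-.011*M[:,2]
    t=e+M[:,0]*.17; v=t-mouth; s=v@OUT; return -s, v-s*OUT
E
python3 - <<'E'
from h import *
np.set_printoptions(precision=4,suppress=True)
f0=ctrl.get_wrist_force()
for dep in (.015,.06,.105):
    p,q=tcp(NEAR+OUT*(.17-dep),-OUT)
    hit=ctrl.servo_line(p,max_speed=.04,guard=7)
    print(dep,hit,depth(NEAR),ctrl.get_wrist_force()-f0,ctrl.get_ft_torque(),ctrl.get_clock())
    if hit: break
snap('scene','s8.png');snap('wrist','w8.png')
im=cv2.imread('pics/s8.png');cv2.imwrite('pics/s8c.png',cv2.resize(im[145:210,215:300],None,fx=8,fy=8))
E
```

```text
0.015 False (np.float64(0.014770654683292233), array([ 0.0001,  0.    , -0.    ])) [ 0.3676 -0.4513  1.2479] [-0.814  -0.0652  0.0025] 12.9083
0.06 True (np.float64(0.03648765876437476), array([-0.0004,  0.0006, -0.0009])) [0.1546 4.5059 2.0472] [0.445  0.0582 0.0129] 13.5583
```

View pics/s8c.png

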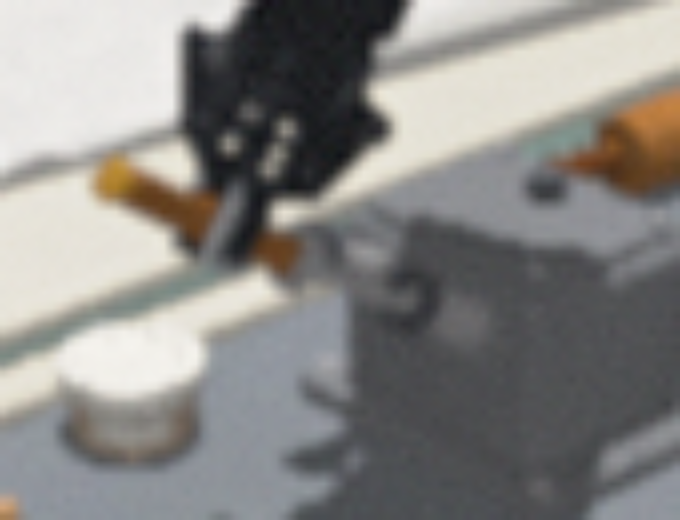

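The picture shows the rod inside the near mouth. It stopped at 36 mm with an axial push of about 5 N, which matches the bung, so guide_near is blocked. I'll withdraw and try guide_far.

Run:
```python
from h import *
np.set_printoptions(precision=4,suppress=True)
p,q=tcp(NEAR+OUT*.20,-OUT); ctrl.servo_line(p,rot=q,max_speed=.12)
p,q=tcp(FAR+OUT*.20,-OUT); ctrl.servo_line(p,rot=q,max_speed=.12); ctrl.wait(.2)
P=cam('wrist');snap('wrist','w9.png'); print(nets.tip_of('wrist','rod_collar')[:1])
f0=ctrl.get_wrist_force()
for dep in (.015,.06,.1):
    p,q=tcp(FAR+OUT*(.17-dep),-OUT)
    hit=ctrl.servo_line(p,max_speed=.05,guard=8)
    print(dep,hit,depth(FAR),ctrl.get_wrist_force()-f0,ctrl.get_ft_torque(),ctrl.get_clock())
    if hit: break
```

```text
[{'point': [255.8, 142.9], 'score': 0.86}]
0.015 False (np.float64(0.0146772808990293), array([ 0.0001,  0.    , -0.    ])) [-0.5438  0.5243 -1.4376] [-0.7848 -0.0446  0.0015] 16.4667
0.06 False (np.float64(0.05967016780264548), array([ 0.0001,  0.    , -0.    ])) [-0.8576 -0.6441 -0.8723] [-0.8207 -0.0955 -0.0222] 17.5167
0.1 False (np.float64(0.09972319806588976), array([ 0.0001,  0.    , -0.0001])) [ 0.004   0.1364 -1.6699] [-0.807  -0.0293 -0.0088] 18.4667
```

Run:
```python
from h import *
np.set_printoptions(precision=4,suppress=True)
f0=ctrl.get_wrist_force()
p,q=tcp(FAR+OUT*(.17-.120),-OUT)
hit=ctrl.servo_line(p,max_speed=.02,guard=10)
for i in range(4):
    print(hit,depth(FAR),ctrl.get_wrist_force()-f0,(ctrl.get_wrist_force()-f0)@OUT,ctrl.get_ft_torque(),ctrl.get_clock()); ctrl.wait(.15)
snap('wrist','w10.png');snap('scene','s10.png'); print(nets.tip_of('wrist','rod_collar')[:1])
im=cv2.imread('pics/s10.png');cv2.imwrite('pics/s10c.png',cv2.resize(im[135:210,205:300],None,fx=7,fy=7))
```

```text
True (np.float64(0.11094300707233162), array([-0.0001,  0.0005, -0.0007])) [1.3074 3.7597 2.5793] 4.503192349442812 [-0.149  -0.2818 -0.1424] 19.1
True (np.float64(0.11092466871524938), array([-0.0001,  0.0004, -0.0006])) [1.0065 2.9895 2.9263] 4.0840660255778225 [-0.1007 -0.3076 -0.164 ] 19.25
True (np.float64(0.11096300549881653), array([-0.0001,  0.0004, -0.0006])) [0.709  3.1353 4.245 ] 4.97165607497725 [-0.0118 -0.3942 -0.2249] 19.4
True (np.float64(0.11097814762875728), array([-0.0001,  0.0004, -0.0006])) [1.0827 3.2627 4.6712] 5.305378385764828 [ 0.0326 -0.4508 -0.2468] 19.55
[{'point': [255.3, 142.6], 'score': 0.66}]
```

View pics/s10c.png

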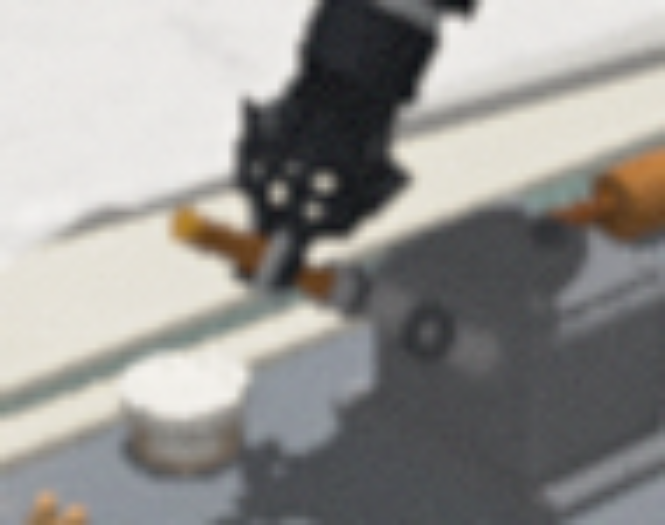

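View pics/w10.png

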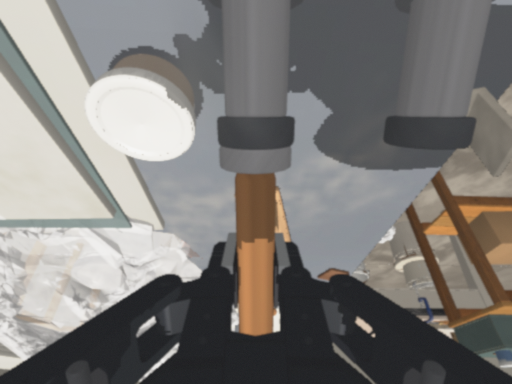

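The far tube is seated: the wrist view shows the collar (columns 219–291) flush with and centred on the lip (columns 218–294), at rows 143–148. I'll press slightly more, then draw it out.

Run:
```python
from h import *
np.set_printoptions(precision=4,suppress=True)
p,q=tcp(FAR+OUT*(.17-.114),-OUT)
hit=ctrl.servo_line(p,rot=q,max_speed=.02,guard=8); ctrl.wait(.3)
print(hit,depth(FAR),ctrl.get_wrist_force(),ctrl.get_ft_torque(),ctrl.get_clock())
p,q=tcp(FAR+OUT*.22,-OUT); ctrl.servo_line(p,rot=q,max_speed=.08)
print(depth(FAR),ctrl.get_wrist_force(),ctrl.get_clock())
d=np.array([.15,-1,0]); p,q=tcp([.51,.24,.21],d)
ctrl.movep(p,q); ctrl.wait(1.0)
M=R.from_quat(ctrl.get_eef_rot()).as_matrix(); e=ctrl.get_eef_pos()-.011*M[:,2]
print(e,e+M[:,0]*.17,ctrl.get_wrist_force(),ctrl.get_ft_torque(),ctrl.get_gripper_width(),ctrl.get_qd(),ctrl.get_clock())
print('collar pred',proj('wrist',e+M[:,0]*.06))
for c in ('wrist','scene','top'):
    snap(c,c+'11.png'); print(c,[(n,[(r['point'],round(r['score'],2)) for r in nets.tip_of(c,n)[:1]]) for n in ('rod_tip','rod_collar','rod_grip')])
print([(proj('scene',e+M[:,0]*s)) for s in (.17,.06,0,-.065)])
im=cv2.imread('pics/scene11.png');cv2.imwrite('pics/s11c.png',cv2.resize(im[130:280,140:310],None,fx=4,fy=4))
```

```text
True (np.float64(0.1109121312793547), array([ 0.0002,  0.0011, -0.0016])) [-0.621   1.125   0.0167] [-0.4884  0.0948 -0.0092] 20.3583
(np.float64(-0.04969089122526577), array([-0., -0.,  0.])) [-0.4429  0.8466 -1.7318] 22.5167
[0.51 0.24 0.21] [0.5352 0.0719 0.21  ] [ 0.3407 -0.3671 -2.1947] [ 0.0011 -0.0204  0.0089] 0.016686695490797546 [ 0.0017  0.001  -0.0013  0.0007  0.0002 -0.0004 -0.0016] 24.425
collar pred [252.5731 144.4663]
wrist [('rod_tip', []), ('rod_collar', [([251.2, 140.4], 0.57)]), ('rod_grip', [([256.4, 261.4], 0.92)])]
scene [('rod_tip', [([231.8, 168.1], 0.69)]), ('rod_collar', [([214.2, 172.8], 0.56)]), ('rod_grip', [([199.4, 178.8], 0.83)])]
top [('rod_tip', [([212.7, 176.2], 0.82)]), ('rod_collar', [([172.7, 180.6], 0.81)]), ('rod_grip', [([151.5, 184.0], 0.54)])]
[array([234.8995, 164.5375]), array([212.1921, 174.2253]), array([198.7318, 179.968 ]), array([183.1878, 186.5997])]
```

View pics/s11c.png

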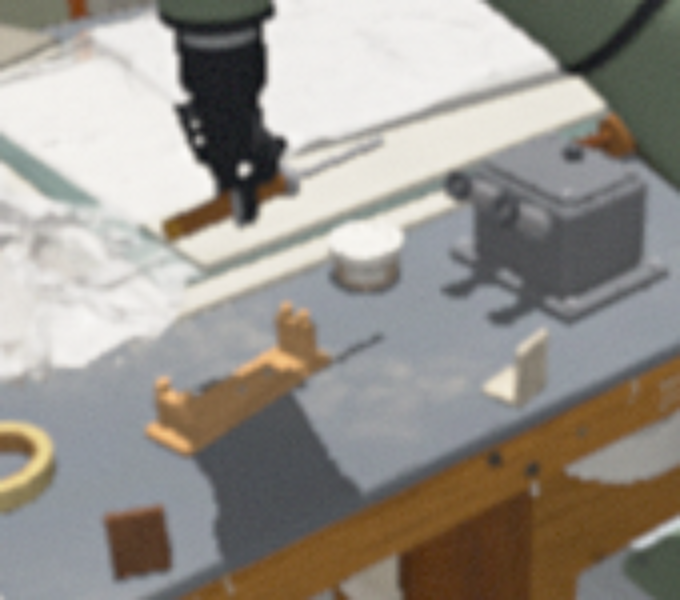

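View pics/wrist11.png

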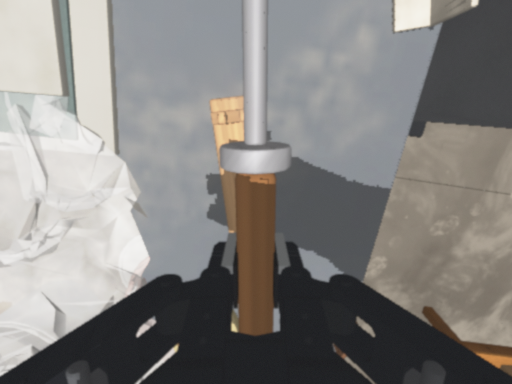

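Run:
```python
from h import *
ctrl.job_done(); print(ctrl.get_clock())
```

```text
the job is handed in; nothing more can be done
the job is handed in; nothing more can be done
```

The job is handed in. guide_far is the free tube and guide_near is the blocked one. I finished with the rod drawn out and held level, at about 24.4 s of the 53 s limit.

- **Blocked tube:** in guide_near the tip met gentle axial resistance of about 5 N at 36 mm, which matches the bung, so I backed out.
- **Free tube:** in guide_far the rod ran in freely. It stopped at a computed depth of 110.9 mm, with the collar flush and centred on the lip in the wrist view. I held it there for about 0.45 s at roughly 4–5 N axial.
- **Final pose:** after drawing it out, grip point and tip are both computed at z = 0.21 m, with the tip at about (0.535, 0.072). The rod has not slipped in the grip, and the arm is at rest. In the last scene picture the tip lies within about 1 px of where a level rod should be. The bystanders I could see there look unmoved.

Checks that disagreed or were weaker:
- A second light press at the mouth also stopped on contact. The wrist force had dropped to about 1 N by the time I read it, so my evidence for the seating force is the first press.
- The network's tip point in the last scene picture was about 5 px off my computed tip, but the tip visible in the picture agreed with the computed one.

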